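# Seat the retaining clip on the tipping bin's pivot pin

## Robot

A 6-joint arm with a two-finger parallel gripper is mounted at the origin on the work surface. World frame = base frame: x ahead of the robot, y to its left, z up, the work surface at z = 0. Lengths are in mm, angles in rad, forces in N, time in s.
With the tool pointing down it reaches from about 300 to 850 mm from the base axis. Payload 5.4 kg.
Tool frame: the origin (TCP) lies on the centre line of the jaws, within the pads' length; the fingertips stand 25 mm ahead of it and the grasp point (between the pads) lies 6 mm ahead of it (env.tips_ahead is the distance from the TCP to the fingertips, in mm); x points along the fingers, y is the direction in which the jaws open and shut, and the axes are right-handed (so a half turn about x gives the same grasp; the last joint's range is limited). The gripper opens to 85 mm and grips with 20 to 120 N. Pads are 22 mm wide; open, the fingers measure 114 mm over their backs; the gripper's body (76 mm by 85 mm) begins 54 mm behind the grasp point. The pads swing forward as they close: fully open they stand 13 mm farther back than shut.
Start: joints at [-1.421, 0.158, 1.597, -0, 1.386, -0.21], TCP at [202.426, -538.173, 234.099] pointing down, gripper open.
Joint ranges: [-2.91, 2.91], [-0.94, 2.29], [0.18, 2.7], [-1.29, 4.43], [0.17, 2.64], [-3, 3]. Speed limits (rad/s): [2.57, 2.57, 3.14, 3.14, 3.14, 3.14].

## Interface

Orientations are given as a unit quaternion [w, x, y, z].
In Python, from cell import env gives the robot as it stands.
- The arm moves only by the tool step_arm, never from a script. Its argument "commands" is a list that holds one entry, the list of rows, each a list of 5 numbers: the shift along the world's x, y, z in m, then the turn about the world's z in degrees, then the opening, from -1 (shut) to 1 (fully open), so that 0 is half open. A call has 1 to 8 rows; each row shifts and turns the commanded pose from where the row before left it; what a row does not reach is not made up. A row lasts 1/10 s, in which the tool goes at most 50 mm and 8.59 degrees, less where a joint would pass 70% of its speed; a pose out of reach is approached as far as the arm can. A call with a gripper value outside its range is refused whole. The fingers move at their own pace and stop on an object; "force" is the grip in N (left out, the last holds). Time passes only in rows, so rows that do not move let the fingers close. It gives the time, the measured TCP pose, the force and the opening at its end, in the units of the state.
- env.sense(): the state, without advancing time (a new reading comes with each control period).
- env.get_image(name): name is "scene" or "top" or "wrist"; returns a dict with "color" (400x640x3 uint8, blue, green, red), "camera_matrix" (3x3 intrinsics, pixels), "R" (3x3) and "t" (3): a world point X has camera coordinates R X + t. Camera axes: x right, y down, z forward; pixel columns grow to the right and rows downward; lengths in mm; the calibration is good to about 2 mm. The wrist camera is an equidistant fisheye: a pixel r from the principal point sees the ray r / f radians off the axis. A picture is of the moment at which its call begins. There is no depth.
- env.hand_in(): hands the job in, once; it reports no verdict.
The state is a dict: "time": time; "qpos": joint angles; "qvel": joint speeds; "effort": joint torques, N m; "ee_pos": TCP position; "eef_rot": TCP orientation; "ft_force": force on the tool from outside, world axes, zero at the start; "moment": the same for the moment, N m; "width": opening from 0.0 (shut) to 1.0 (fully open).
Only numpy, scipy, OpenCV 4.12 (cv2) and the standard library are available. Lean on these libraries where they do the work, as an engineer would, in place of code of your own. Each camera call takes 0.05 s, during which the arm holds its last target.

## Task

The pivot pin of the tilting bin has lost its retaining clip. Take the spare clip from the wooden rack, find the groove in the pin, press the clip down into it, without forcing it, until it snaps fully home round the pin, and let go. Leave the balls, the cup and the plug where they are.

Things in the scene. Friction and masses are not known exactly. Their poses are not given: they have to be found in the camera images.
- stand: Fixed steel stand of the bin: base plate 140 (x) by 210 (y) by 8 mm, two upright ears 60 mm wide, 8 mm thick, outer faces at y = -94 and +94 mm, tops 126 mm above the counter. Between them hangs a tin bin 150 mm wide, tilting up to 0.4 rad; its rim is at most 0.17 m above the counter. Origin under the centre of the base plate, z up, y along the pivot axis.
- pin_axis (a point): Point on the pivot pin's axis in the outer face of the stand's -y ear, 110 mm above the counter; axes as the stand's. From here a plain steel pin, 22 mm diameter, sticks out level towards -y. It has one groove, 7 mm wide, core 14 mm diameter. The pin ends 28 mm beyond the groove's centre and does not slide under the forces allowed here.
- groove_near (a point): Point on the pin's axis 17 mm out (-y) from pin_axis, fixed to the stand: the nearest place to the ear where the groove's centre may be. The pin has end float: at each start it sits at another place along its axis, so the groove's centre lies anywhere from 0 to 24 mm farther out (-y) than this point. It is not measured: find it by feel (or by eye).
- clip_bore (a point): The clip's bore centre, which must come onto the pin's axis; at the start 31 mm above the counter. The clip is a steel fork 28 mm wide (x), 5 mm thick (y), open downwards (-z), the same either way round. Bridge underside 7 mm above this point, leg ends 11 mm below. Over the groove (within 1 mm along the pin) it goes down; home, the bridge rests on the core, bore centre on the axis.
- clip_lips (a point): Mid-point between the round lips (5 mm diameter, 7 mm either side) of the clip's two sprung legs, 6 mm below the bore centre. On the plain pin the lips stop 11 mm above its axis; in the groove they go on to 6 mm above it and meet the core. From there about 8 to 15 N down spreads the legs and they snap under it. Over 40 N between clip and pin is forcing.
- clip_tab (a point): Centre to grip on the clip's solid upright tab, 36 mm above the bore centre. The tab is 24 mm wide (x), 10 mm thick (y) and reaches from 15 to 45 mm above the bore centre. Grip it across its 24 mm width, in its upper half, so that the fingers stay above the 28 mm wide bridge and the sprung legs.
- rack: Fixed oak block 70 (x) by 50 (y) by 34 mm high, with a slot 36 by 7 mm and 14 mm deep in its top, in which the clip stands loosely. Origin under its centre; the slot runs along its x.
- tama_a_mid (a point): Middle of a green wooden kendama ball, 60 mm diameter, standing on its flat; bystander.
- tama_b_mid (a point): Middle of another such ball; bystander.
- sarado_mid (a point): Middle of an oak cup, 56 mm diameter, 45 mm high; bystander.
- plug_mid (a point): Middle of a beech turning plug, 32 mm diameter foot, 45 mm high; bystander.
There are look-alikes about, which are no part of the job. Of the things that look like the part that bears clip_bore, the smallest one is meant.

How it is judged (in metres and radians):
On the way, in this order (a step that is already met when the one before it is completed fails the run):
1. the clip is lifted out of the rack (height (world z) of clip_bore above 0.06 m), for 0.1 s.
2. the clip is home in the groove (x of clip_bore in the frame of pin_axis between -0.003 and 0.003 m and z of clip_bore in the frame of pin_axis between -0.003 and 0.003 m and y of clip_bore in the frame of pin_axis between -0.0435 and -0.014 m), for 0.2 s.
At the end, for the whole second after the job is handed in: The clip's bore centre is within 3 mm of the pin's axis sideways and in height (possible only with the clip snapped into the groove), 14 to 43.5 mm out from the ear, its plate square to the pin within 0.25 rad, and it stays so by itself (all of step 2 and angle between the y axis of clip_bore and the y axis of pin_axis, either way round below 0.25 rad); the robot touches nothing.
It fails at once if the clip is forced: more than 40 N between the clip and the pin or stand (contact force between clip and stand above 40 N).
It fails at once if a bystander is moved by more than 15 mm (distance of any of tama_a_mid, tama_b_mid, sarado_mid, plug_mid from where it was at the start of the episode above 0.015 m).
It also fails if it takes over 72 s, if anything falls off the work surface, if the arm or the gripper's body presses on something with over 40 N, if the wrist force passes 120 N, or if a joint passes its speed limit or range.

## Working session

There is one attempt and no reset: what is moved stays moved. The work goes in short steps, Python scripts to look and compute and a tool call to move; the robot and the scene stay as the last step left them, time stands still between calls to the robot, and variables do not carry over. Pictures are saved under pics/ and viewed, and the job is handed in when it is done.

Besides the shell and the picture viewer there is one more tool, called after ">>>" by a JSON object that holds its "name" and its "arguments", one argument or row to a line. step_arm: Moves the arm, as the interface text tells. Its arguments: {"type":"object","properties":{"commands":{"type":"array"},"force":{"type":"number"}},"required":["commands"]}

```bash
ls; mkdir -p pics
python3 - <<'E'
from cell import env
import cv2
print(env.sense())
for n in ("scene","top","wrist"):
    d=env.get_image(n); cv2.imwrite(f"pics/{n}0.png",d["color"]); print(n,d["camera_matrix"].round(1).tolist(),d["R"].round(4).tolist(),d["t"].round(1).tolist())
E
```

```text
pics
{'time': 0.0, 'qpos': array([-1.42109484e+00,  1.59086333e-01,  1.59825331e+00, -6.99335718e-06,
        1.38621939e+00, -2.10108935e-01]), 'qvel': array([-0.00035368, -0.00076552, -0.00010049, -0.00112797, -0.0001152 ,
       -0.00028677]), 'effort': array([-1.57855051e-03, -3.96004879e+01, -3.31422186e+01, -3.10017485e-04,
        8.60146014e-03, -2.59134470e-05]), 'ee_pos': array([ 202.33578535, -537.57058997,  233.0854093 ]), 'eef_rot': array([ 0.12583249,  0.69571269,  0.12722245, -0.69567556]), 'ft_force': array([ 0.26142465,  0.39810211, -0.68115269]), 'moment': array([ 0.00747487, -0.02133727, -0.06179986]), 'width': 1.0017553143187414}
scene [[460.9, 0.0, 317.2], [0.0, 460.9, 208.2], [0.0, 0.0, 1.0]] [[-0.0239, 0.9996, -0.0158], [0.6939, 0.0052, -0.72], [-0.7196, -0.0281, -0.6938]] [70.2, -328.3, 1325.1]
top [[367.6, 0.0, 321.4], [0.0, 367.6, 196.7], [0.0, 0.0, 1.0]] [[0.0315, -0.9995, -0.0009], [-0.9732, -0.0304, -0.228], [0.2279, 0.008, -0.9737]] [-83.1, 570.5, 733.5]
wrist [[309.7, 0.0, 320.8], [0.0, 309.7, 200.1], [0.0, 0.0, 1.0]] [[0.3522, -0.9359, -0.001], [-0.8976, -0.3381, 0.283], [-0.2652, -0.0988, -0.9591]] [-574.0, -37.3, 378.6]
```

View pics/scene0.png

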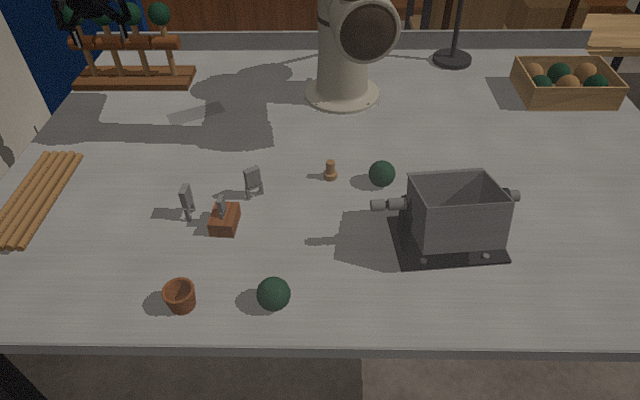

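View pics/top0.png

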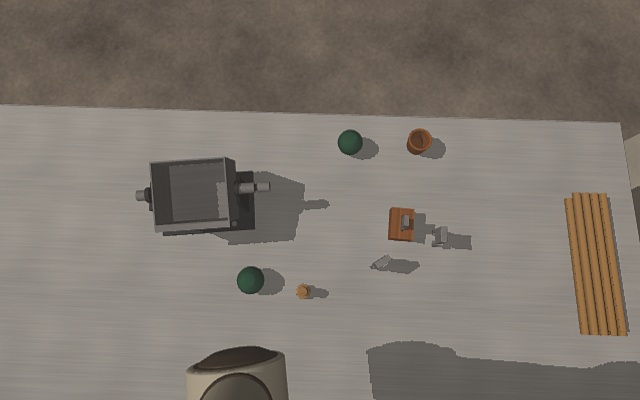

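View pics/wrist0.png

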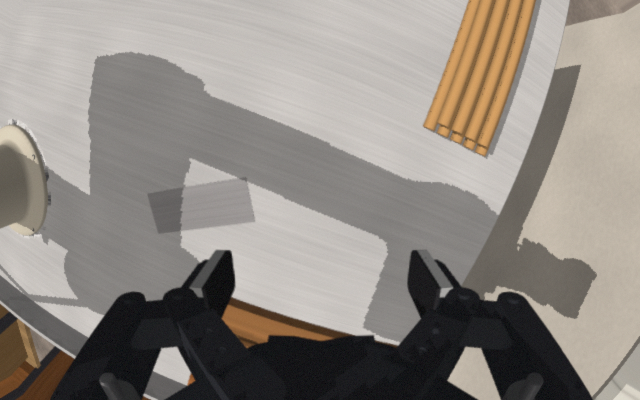

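Scene view: three clip-like things, at (187,200), (253,182) and (221,207). The one at (221,207) stands in the wooden rack. The stand is at (450,220), with its pin pointing left at (390,204). I'll enlarge the candidates and the pin.

```bash
cat > h.py <<'E'
import numpy as np, cv2
from cell import env
def grab(n,fn=None):
    d=env.get_image(n)
    if fn: cv2.imwrite("pics/"+fn,d["color"])
    return d
def ray(d,name,u,v):
    K=d["camera_matrix"]; a=(u-K[0,2])/K[0,0]; b=(v-K[1,2])/K[1,1]
    if name=="wrist":
        r=np.hypot(a,b); s=np.sin(r)/r if r>1e-9 else 1
        c=np.array([a*s,b*s,np.cos(r)])
    else: c=np.array([a,b,1.])
    R=d["R"]; w=R.T@c
    return -R.T@d["t"], w/np.linalg.norm(w)
def onz(d,name,u,v,z):
    o,w=ray(d,name,u,v); return o+w*(z-o[2])/w[2]
def proj(d,name,X):
    c=d["R"]@np.asarray(X,float)+d["t"]; K=d["camera_matrix"]
    if name=="wrist":
        th=np.arctan2(np.hypot(c[0],c[1]),c[2]); ph=np.arctan2(c[1],c[0])
        a,b=th*np.cos(ph),th*np.sin(ph)
    else: a,b=c[0]/c[2],c[1]/c[2]
    return K[0,0]*a+K[0,2],K[1,1]*b+K[1,2]
def tri(rays):
    A=np.zeros((3,3));b=np.zeros(3)
    for o,w in rays:
        P=np.eye(3)-np.outer(w,w);A+=P;b+=P@o
    X=np.linalg.solve(A,b)
    return X,[float(np.linalg.norm((np.eye(3)-np.outer(w,w))@(X-o))) for o,w in rays]
def crop(img,x0,y0,w,h,k,fn):
    cv2.imwrite("pics/"+fn,cv2.resize(img[y0:y0+h,x0:x0+w],None,fx=k,fy=k,interpolation=cv2.INTER_CUBIC))
E
python3 - <<'E'
import cv2
from h import *
s=cv2.imread("pics/scene0.png");t=cv2.imread("pics/top0.png")
a=cv2.resize(s[155:245,165:295],None,fx=6,fy=6,interpolation=2)
cv2.imwrite("pics/c1.png",a)
crop(s,360,160,170,110,4,"c2.png")
crop(t,360,190,120,90,6,"c3.png")
crop(t,130,140,150,100,5,"c4.png")
E
```

```text
(no output)
```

View pics/c1.png

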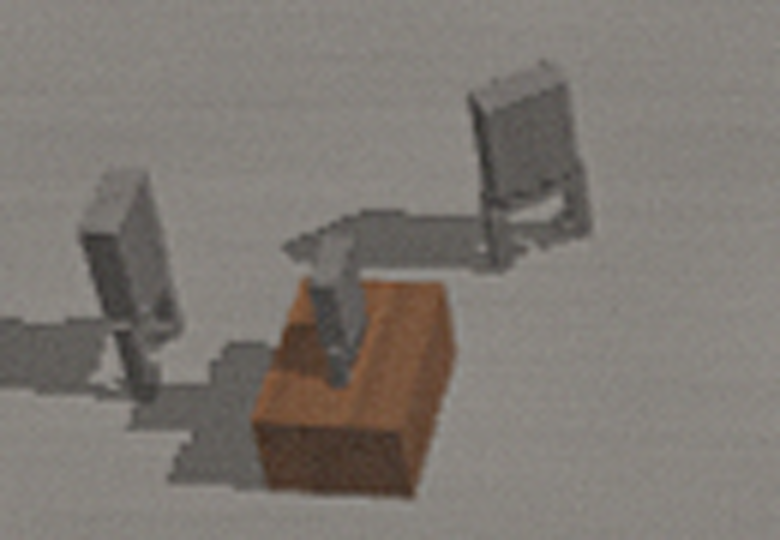

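View pics/c2.png

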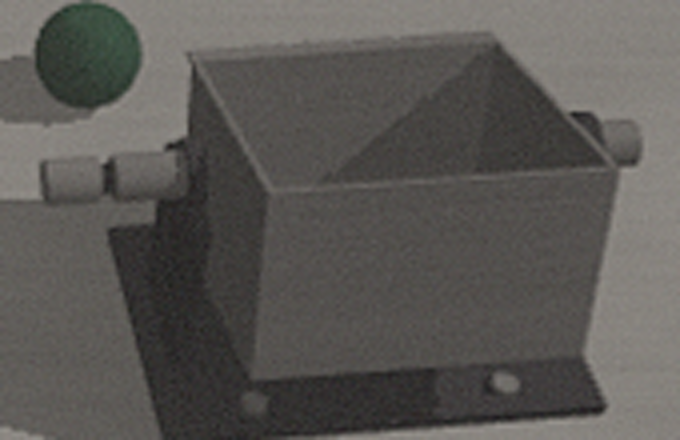

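View pics/c3.png

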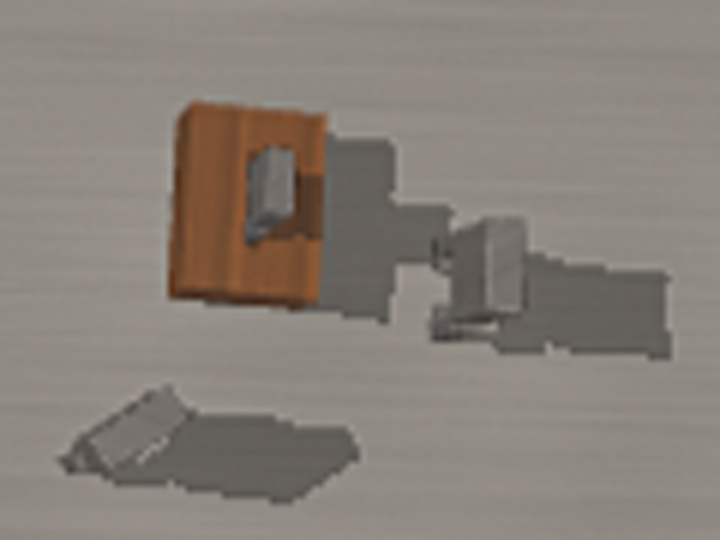

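View pics/c4.png

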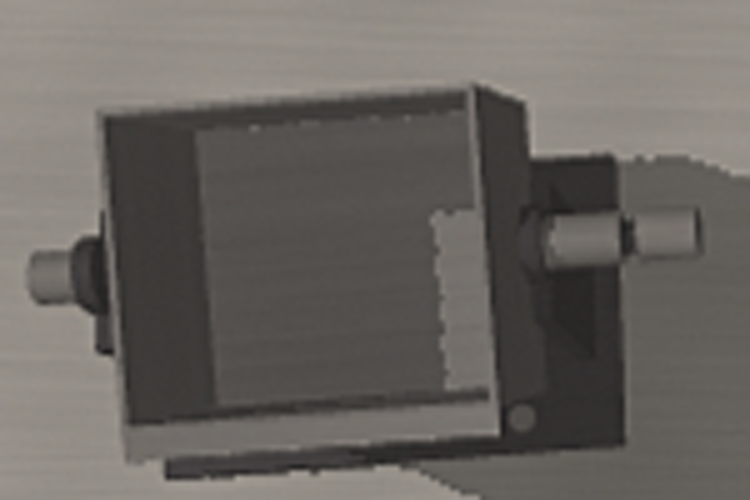

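Candidates (scene pixels): (187,200) and (253,182) are the larger ones, standing free. (221,207) stands in the rack slot and is clearly the smallest, so it is the one meant. The groove is visible on the pin, at about (387,204) in scene and (255,187) in top. Next, rough positions.

Run:
```python
from h import *
S=grab("scene");T=grab("top")
def p(n,a,b): 
    X,r=tri([ray(S,"scene",*a),ray(T,"top",*b)]); print(n,X.round(1),np.round(r,1)); return X
c1=lambda x,y:(165+x/6-.4,155+y/6-.4); c2=lambda x,y:(360+x/4-.4,160+y/4-.4)
c3=lambda x,y:(360+x/6-.4,190+y/6-.4); c4=lambda x,y:(130+x/5-.4,140+y/5-.4)
p("groove",c2(109,178),c4(627,234))
p("pinend",c2(43,183),c4(700,230))
p("pinroot",c2(178,172),c4(545,242))
p("pin other",c2(636,143),c4(30,278))
p("clip top mid",c1(332,265),c3(280,165))
for n,a,b in (("r1",(303,282),(327,300)),("r2",(445,283),(172,298)),("r3",(256,425),(327,118)),("r4",(405,430),(190,102))): p(n,c1(*a),c3(*b))
print("ball",onz(S,"scene",382,173,30),onz(T,"top",250,280,30),onz(T,"top",350,142,30),"cup",onz(T,"top",420,140,25),"plug",onz(T,"top",304,291,20))
print("others",onz(T,"top",440,238,30),onz(T,"top",381,263,30))
```

```text
groove [579.3  71.  113.2] [0.5 0.5]
pinend [582.1  41.3 112.6] [0.4 0.4]
pinroot [574.8 103.4 113.2] [1.5 1.5]
pin other [553.1 313.4 112.5] [1.2 1.2]
clip top mid [ 531.1 -245.4   79.7] [0.2 0.2]
r1 [ 489.7 -271.3   33.3] [1.1 1.1]
r2 [ 489.2 -218.3   32.3] [2.6 2.6]
r3 [ 558.1 -273.7   32.9] [0.5 0.5]
r4 [ 562.2 -222.8   35.2] [0.2 0.2]
ball [391.19931582  83.16235568  30.        ] [391.70935562  83.42835954  30.        ] [ 715.79378838 -128.1943849    30.        ] cup [ 728.01395937 -294.58827107   25.        ] plug [372.14672872 -33.72193398  20.        ]
others [ 495.57057739 -330.65204062   30.        ] [ 436.82630885 -199.67432167   30.        ]
```

>>> {"name": "step_arm", "arguments": {
  "commands": [
    [[0.03, 0.026, 0.002, 6, 1], [0.03, 0.026, 0.002, 6, 1], [0.03, 0.026, 0.002, 6, 1], [0.03, 0.026, 0.002, 6, 1], [0.03, 0.026, 0.002, 6, 1], [0.03, 0.026, 0.002, 6, 1], [0.03, 0.026, 0.002, 6, 1], [0.03, 0.026, 0.002, 6, 1]]
  ],
  "force": 40
}}

```text
time: 1.05
ee_pos: [443.5, -328.9, 250.2]
eef_rot: [-0.4, -0.583, -0.4, 0.583]
ft_force: [-0.1, -0.8, 0.5]
width: 0.998
```

>>> {"name": "step_arm", "arguments": {
  "commands": [
    [[0.03, 0.026, 0, 6, 1], [0.03, 0.026, 0, 6, 1], [0.02, 0.02, 0, 6, 1], [0, 0, 0, 0, 1]]
  ]
}}

```text
time: 1.45
ee_pos: [524.3, -255.4, 249.9]
eef_rot: [0.486, 0.513, 0.487, -0.513]
ft_force: [-0.5, 0.4, 0.8]
width: 0.996
```

Run:
```python
from h import *
from scipy.spatial.transform import Rotation as Ro
d=grab("wrist","w1.png"); s=env.sense(); print(s["time"],s["ee_pos"].round(1),s["qpos"].round(2)); print(Ro.from_quat(s["eef_rot"],scalar_first=True).as_matrix().round(3))
print((-d["R"].T@d["t"]).round(1)); np.savez("w1.npz",**d)
```

```text
1.5 [ 523.1 -256.9  249.8] [-0.66  0.17  1.55 -0.    1.42 -0.61]
[[-0.     0.998 -0.057]
 [ 0.    -0.057 -0.998]
 [-1.    -0.    -0.   ]]
[ 527.4 -183.6  389.8]
```

View pics/w1.png

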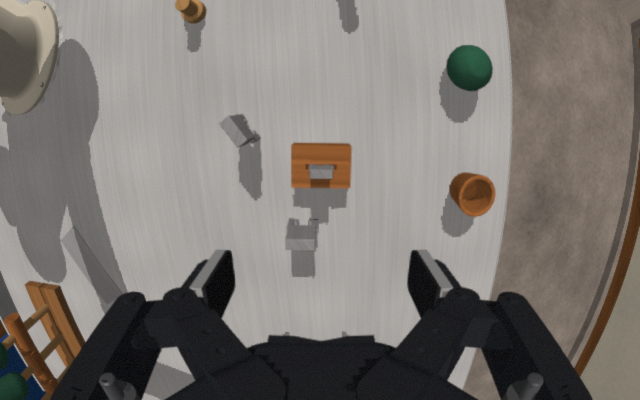

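The wrist view shows the rack at (321,165) with the clip's tab top at (320,171). I'll take a second wrist view from lower down for triangulation.

>>> {"name": "step_arm", "arguments": {
  "commands": [
    [[0.008, 0, -0.02, 0, 1], [0, -0.02, -0.03, 0, 1], [0, -0.02, -0.03, 0, 1], [0, 0, 0, 0, 1], [0, 0, 0, 0, 1]]
  ]
}}

```text
time: 2.0
ee_pos: [529.4, -298.8, 169.8]
eef_rot: [-0.484, -0.515, -0.485, 0.515]
ft_force: [1.0, 0.4, -0.3]
width: 0.998
```

Run:
```python
from h import *
d=grab("wrist","w2.png"); s=env.sense(); print(s["time"],s["ee_pos"].round(1))
np.savez("w2.npz",**d)
crop(cv2.imread("pics/w1.png"),280,130,80,70,8,"w1c.png")
crop(d["color"],270,100,110,95,6,"w2c.png")
```

```text
2.05 [ 530.3 -298.7  171.2]
```

View pics/w1c.png

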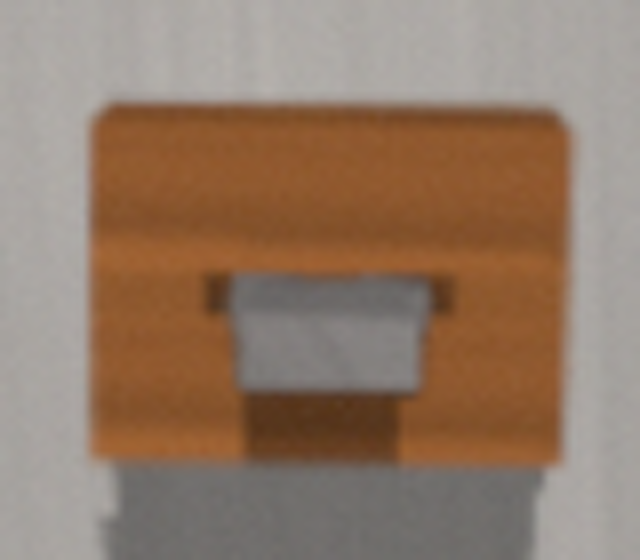

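View pics/w2c.png

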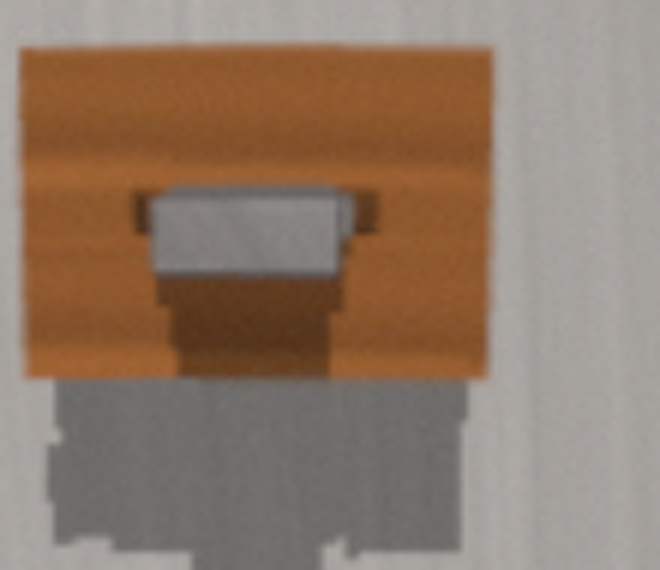

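Run:
```python
from h import *
A=dict(np.load("w1.npz"));B=dict(np.load("w2.npz"))
a=lambda x,y:(280+x/8-.44,130+y/8-.44); b=lambda x,y:(270+x/6-.42,100+y/6-.42)
P=[]
for p,q in (((237,315),(153,197)),((428,315),(338,197)),((418,392),(340,275)),((240,392),(155,275))):
    X,r=tri([ray(A,"wrist",*a(*p)),ray(B,"wrist",*b(*q))]);P.append(X);print(X.round(1),np.round(r,1))
P=np.array(P);print("mean",P.mean(0).round(1))
Q=np.array([onz(B,"wrist",*b(*q),76) for q in ((153,197),(338,197),(340,275),(155,275))]);print(Q.round(1),Q.mean(0))
R=np.array([onz(B,"wrist",*b(*q),34) for q in ((21,48),(492,47),(488,378),(27,378))]);print("rack",R.round(1),R.mean(0))
for q in ((0,1),(3,2)):
  for M in(Q,R): v=M[q[1]]-M[q[0]];print(np.degrees(np.arctan2(v[1],v[0])),np.linalg.norm(v))
```

```text
[ 512.7 -241.5   77.8] [0.2 0.2]
[ 536.4 -242.8   78.5] [0.5 0.5]
[ 535.4 -252.7   78.6] [0.2 0.2]
[ 512.6 -251.    80.5] [0.2 0.2]
mean [ 524.3 -247.    78.9]
[[ 512.8 -241.5   76. ]
 [ 535.9 -243.1   76. ]
 [ 535.6 -253.    76. ]
 [ 512.3 -251.5   76. ]] [ 524.17474625 -247.26178992   76.        ]
rack [[ 491.2 -220.4   34. ]
 [ 560.3 -224.9   34. ]
 [ 557.4 -274.5   34. ]
 [ 487.9 -270.    34. ]] [ 524.18059001 -247.43353218   34.        ]
-3.800377436297558 23.187783077001267
-3.7191206129731214 69.27811516528128
-3.7371804540243447 23.337946282436874
-3.640802081033689 69.59486517543623
```

>>> {"name": "step_arm", "arguments": {
  "commands": [
    [[-0.006, 0.026, 0, -0.5, 1], [0, 0.025, 0, 0, 1], [0, 0, -0.03, 0, 1], [0, 0, -0.03, 0, 1], [0, 0, -0.026, 0, 1], [0, 0, 0, 0, 1], [0, 0, 0, 0, 1]]
  ]
}}

```text
time: 2.75
ee_pos: [525.3, -247.5, 86.0]
eef_rot: [0.484, 0.517, 0.482, -0.516]
ft_force: [0.2, -0.1, -0.2]
width: 0.994
```

Run:
```python
from h import *
d=grab("wrist","w3.png"); s=env.sense(); print(s["time"],s["ee_pos"].round(1),s["ft_force"])
```

```text
2.8 [ 525.8 -248.    86.8] [0.15240885 0.49353931 0.06075138]
```

View pics/w3.png

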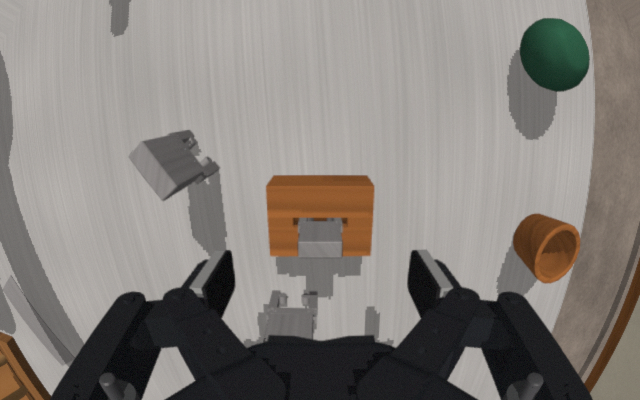

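Tab at (320,240), centred between the jaws (about 321). Now lower and close.

>>> {"name": "step_arm", "arguments": {
  "commands": [
    [[0, 0, -0.011, 0, 1], [0, 0, 0, 0, 0], [0, 0, 0, 0, -0.4], [0, 0, 0, 0, -0.8], [0, 0, 0, 0, -1], [0, 0, 0, 0, -1], [0, 0, 0, 0, -1], [0, 0, 0, 0, -1]]
  ],
  "force": 40
}}

```text
time: 3.6
ee_pos: [524.7, -247.4, 73.5]
eef_rot: [0.483, 0.517, 0.482, -0.517]
ft_force: [-1.0, -0.2, 3.3]
width: 0.257
```

>>> {"name": "step_arm", "arguments": {
  "commands": [
    [[0, 0, 0, 0, -1], [0, 0, 0, 0, -1], [0, 0, 0, 0, -1]]
  ]
}}

```text
time: 3.9
ee_pos: [524.7, -247.4, 73.5]
eef_rot: [0.483, 0.517, 0.483, -0.517]
ft_force: [-0.6, -0.1, 5.7]
width: 0.257
```

Run:
```python
from h import *
d=grab("wrist","w4.png"); s=env.sense(); print(s["time"],s["ee_pos"].round(1),s["ft_force"],s["width"]*85)
crop(d["color"],240,170,160,130,5,"w4c.png")
```

```text
3.95 [ 524.7 -247.4   73.5] [-1.15999022 -0.34022559  5.94120991] 21.48001964740156
```

View pics/w4c.png

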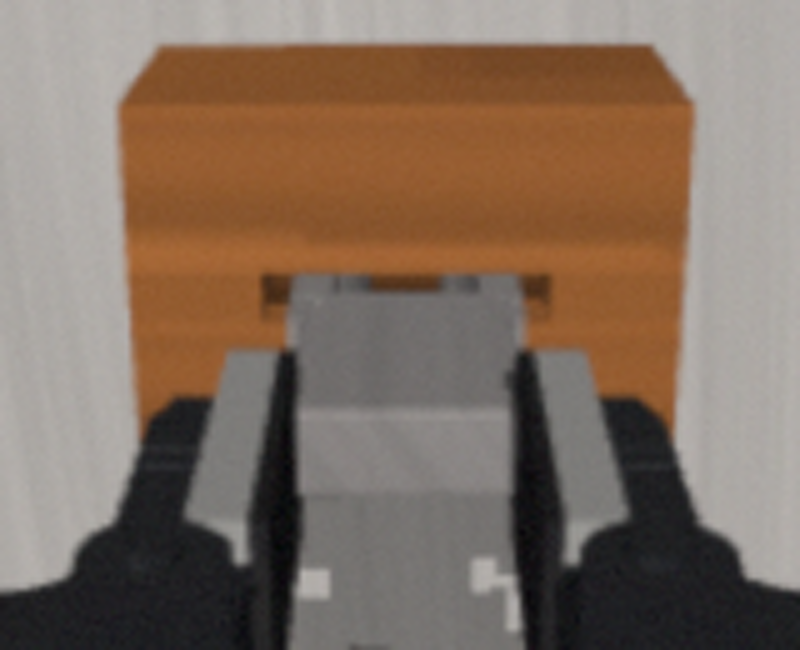

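The clip's tab is held between the pads, with the tab top at crop (405,450). Lifting.

>>> {"name": "step_arm", "arguments": {
  "commands": [
    [[0, 0, 0.01, 0, -1], [0, 0, 0.02, 0, -1], [0, 0, 0.04, 0, -1], [0, 0, 0.04, 0, -1], [0, 0, 0.04, 0, -1], [0.005, 0.04, 0, 1, -1], [0.005, 0.04, 0, 1, -1], [0.005, 0.04, 0, 1, -1]]
  ]
}}

```text
time: 4.75
ee_pos: [539.0, -125.8, 223.1]
eef_rot: [0.496, 0.504, 0.496, -0.504]
ft_force: [0.6, -0.2, -1.9]
width: 0.256
```

>>> {"name": "step_arm", "arguments": {
  "commands": [
    [[0.005, 0.04, 0, 1, -1], [0.01, 0.04, 0, 2, -1], [0.01, 0.03, 0, 2, -1], [0.01, 0.01, 0, 2, -1], [0, 0, 0, 0, -1], [0, 0, 0, 0, -1]]
  ]
}}

```text
time: 5.35
ee_pos: [574.2, -8.0, 222.8]
eef_rot: [0.526, 0.472, 0.526, -0.473]
ft_force: [-0.1, 0.1, -0.4]
width: 0.256
```

Run:
```python
from h import *
d=grab("wrist","w5.png"); s=env.sense(); print(s["time"],s["ee_pos"].round(1),s["ft_force"],s["width"]*85)
np.savez("w5.npz",**d)
```

```text
5.4 [574.1  -8.3 222.8] [-0.48039447 -0.47079096 -0.10063007] 21.75341074639484
```

View pics/w5.png

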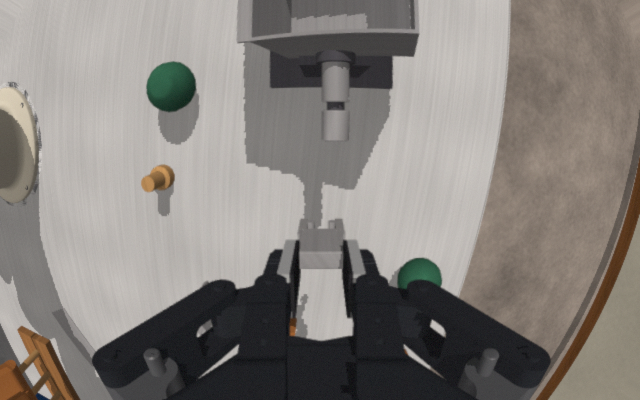

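The pin is in view: groove at (336,106), free end at (336,138). Second view from 40 mm farther +y.

>>> {"name": "step_arm", "arguments": {
  "commands": [
    [[0.004, 0.02, 0, 0, -1], [0.004, 0.02, 0, 0, -1], [0, 0, 0, 0, -1], [0, 0, 0, 0, -1]]
  ]
}}

```text
time: 5.8
ee_pos: [582.2, 31.6, 223.0]
eef_rot: [0.526, 0.473, 0.526, -0.473]
ft_force: [0.6, 0.0, -0.5]
width: 0.254
```

Run:
```python
from h import *
d=grab("wrist","w6.png"); s=env.sense(); print(s["time"],s["ee_pos"].round(1),s["ft_force"],s["width"]*85)
np.savez("w6.npz",**d)
crop(cv2.imread("pics/w5.png"),265,30,140,120,5,"w5c.png")
crop(d["color"],265,90,140,110,5,"w6c.png")
```

```text
5.85 [582.2  31.5 223. ] [ 0.01913566 -0.55935273 -0.50266826] 21.84781381553656
```

View pics/w5c.png

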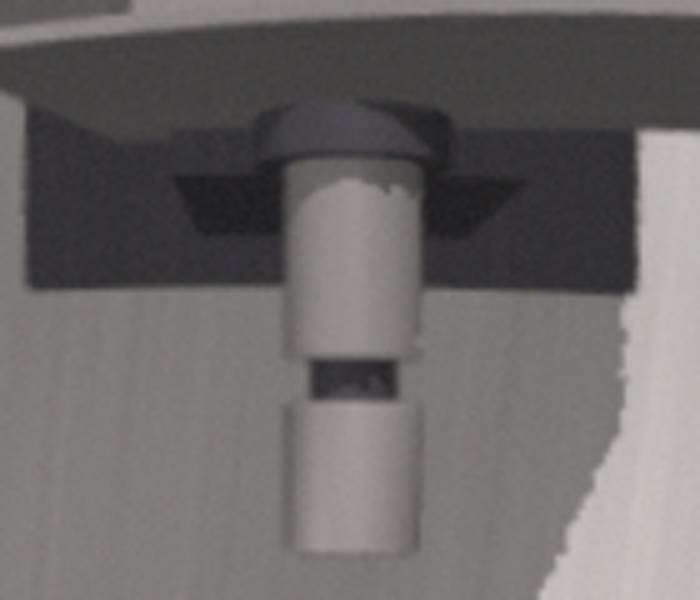

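View pics/w6c.png

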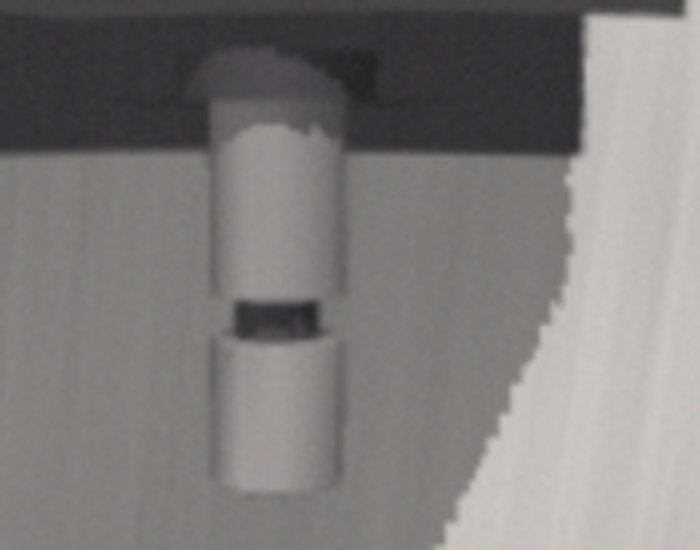

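Run:
```python
from h import *
A=dict(np.load("w5.npz"));B=dict(np.load("w6.npz"))
a=lambda x,y:(265+x/5-.4,30+y/5-.4); b=lambda x,y:(265+x/5-.4,90+y/5-.4)
def t(n,p,q):
    X,r=tri([ray(A,"wrist",*a(*p)),ray(B,"wrist",*b(*q))]);print(n,X.round(1),np.round(r,1))
t("g in",(354,359),(278,300));t("g out",(354,402),(277,343));t("end",(353,553),(277,492));t("root",(355,157),(278,99))
for nm,D,f,pts in (("A",A,a,dict(gin=(354,359),gout=(354,402),end=(353,553))),("B",B,b,dict(gin=(278,300),gout=(277,343),end=(277,492)))):
    for k,v in pts.items(): print(nm,k,onz(D,"wrist",*f(*v),121).round(1))
for nm,D,f,L in (("A",A,a,[(287,420,500),(285,424,250)]),("B",B,b,[(211,343,440),(209,346,220)])):
    m=[]
    for l,r,y in L:
        p=onz(D,"wrist",*f(l,y),112);q=onz(D,"wrist",*f(r,y),112);m.append((p+q)/2);print(nm,p.round(1),q.round(1),m[-1].round(1))
    v=m[1]-m[0];print("yaw",np.degrees(np.arctan2(-v[0],v[1])))
# baseplate edge & bin edge directions at -y side
for nm,D,f,p,q,z in (("A plate",A,a,(25,289),(636,292),8),("B plate",B,b,(0,152),(580,153),8)):
    P=onz(D,"wrist",*f(*p),z);Q=onz(D,"wrist",*f(*q),z);v=Q-P;print(nm,P.round(1),Q.round(1),np.degrees(np.arctan2(v[1],v[0])))
from scipy.spatial.transform import Rotation as Ro
M=Ro.from_quat(env.sense()["eef_rot"],scalar_first=True).as_matrix();print(M.round(3),np.degrees(np.arctan2(M[1,1],M[0,1])))
```

```text
g in [576.5  72.5 116. ] [0.2 0.2]
g out [577.1  65.6 117.1] [0.1 0.1]
end [579.5  42.1 120.7] [0.2 0.2]
root [573.1 104.5 118.1] [0.2 0.2]
A gin [576.1  72.3 121. ]
A gout [576.9  65.6 121. ]
A end [579.4  42.1 121. ]
B gin [576.6  73.1 121. ]
B gout [577.2  66.2 121. ]
B end [579.7  42.1 121. ]
A [568.3  48.7 112. ] [589.6  51.2 112. ] [579.   49.9 112. ]
A [563.7  89.  112. ] [585.6  91.6 112. ] [574.7  90.3 112. ]
yaw 6.071969116105562
B [568.1  47.5 112. ] [589.9  49.8 112. ] [579.   48.7 112. ]
B [564.3  83.8 112. ] [586.2  86.1 112. ] [575.2  85.  112. ]
yaw 5.910575566370746
A plate [504.9  85.5   8. ] [643.2 100.6   8. ] 6.23448518580323
B plate [510.7  87.1   8. ] [643.  101.1   8. ] 6.025040458193227
[[-0.     0.994  0.105]
 [-0.001  0.105 -0.994]
 [-1.    -0.     0.001]] 6.035071497493
```

Run:
```python
from h import *
B=dict(np.load("w6.npz"))
crop(cv2.imread("pics/w6.png"),270,200,110,90,7,"w6t.png")
```

```text
(no output)
```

View pics/w6t.png

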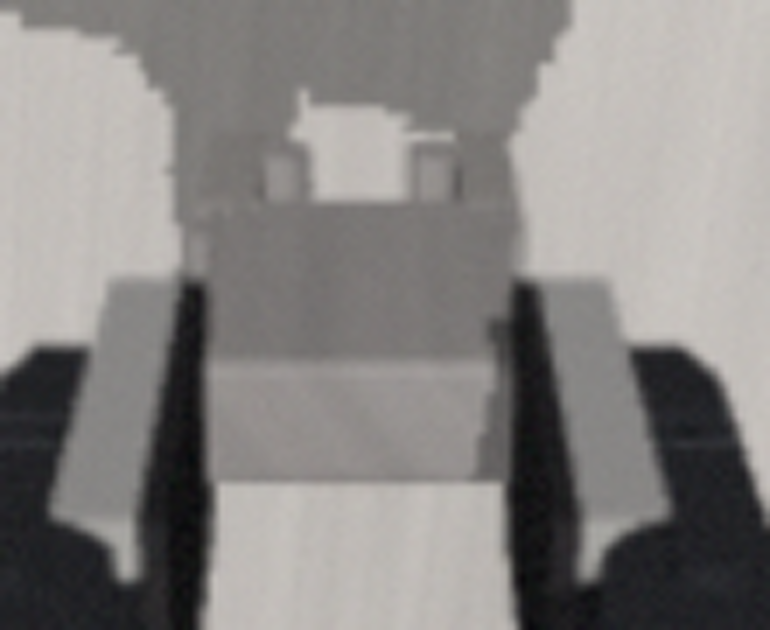

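Run:
```python
from h import *
B=dict(np.load("w6.npz"))
b=lambda x,y:(270+x/7-.43,200+y/7-.43)
for z in (223,225.5,228):
    P=[onz(B,"wrist",*b(*p),z) for p in ((207,361),(512,361),(512,481),(211,481))]
    print(z,np.mean(P,0).round(1),np.linalg.norm(P[1]-P[0]).round(1),np.linalg.norm(P[2]-P[1]).round(1))
```

```text
223 [581.8  30.7 223. ] 21.8 9.9
225.5 [581.7  32.  225.5] 21.4 9.7
228 [581.5  33.3 228. ] 21.0 9.5
```

>>> {"name": "step_arm", "arguments": {
  "commands": [
    [[-0.0025, 0.019, 0, 0, -1], [-0.0025, 0.019, 0, 0, -1], [0, 0, -0.02, 0, -1], [0, 0, -0.02, 0, -1], [0, 0, 0, 0, -1], [0, 0, 0, 0, -1]]
  ]
}}

```text
time: 6.45
ee_pos: [577.3, 69.9, 183.3]
eef_rot: [0.526, 0.473, 0.526, -0.473]
ft_force: [0.2, 0.1, -1.0]
width: 0.256
```

Run:
```python
from h import *
d=grab("wrist","w7.png"); s=env.sense(); print(s["time"],s["ee_pos"].round(1),s["ft_force"].round(1),s["width"]*85)
np.savez("w7.npz",**d)
crop(d["color"],250,160,140,110,5,"w7c.png")
d=grab("scene"); np.savez("s7.npz",**d)
crop(d["color"],350,130,120,100,6,"s7c.png")
```

```text
6.5 [577.9  70.  184.1] [ 0.1  0.4 -1.2] 21.892067768245454
```

View pics/w7c.png

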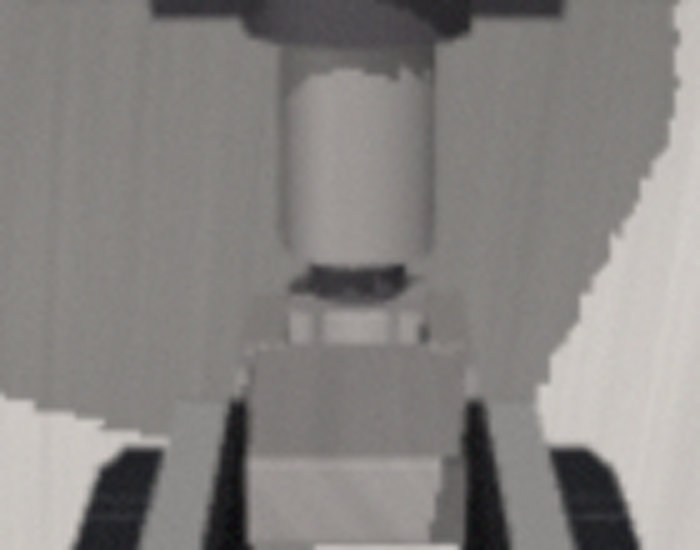

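View pics/s7c.png

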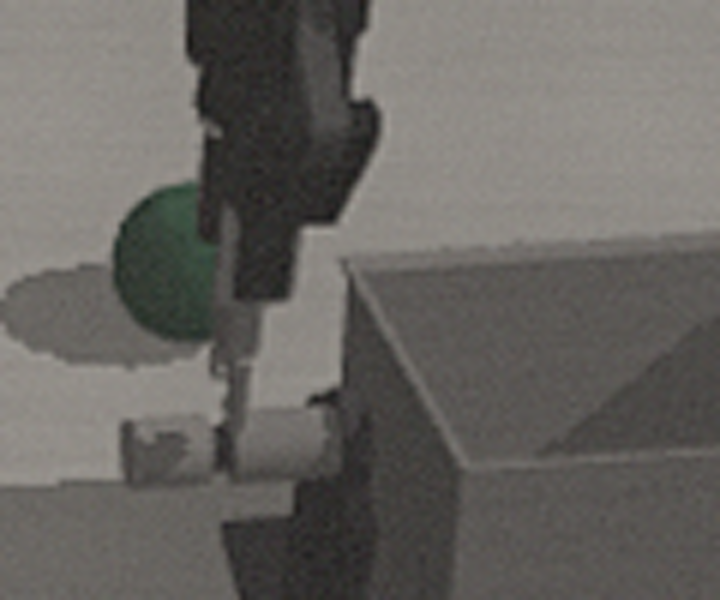

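Run:
```python
from h import *
S=dict(np.load("s7.npz"))
f=lambda X:tuple(np.round([(v-o+.42)*6 for v,o in zip(proj(S,"scene",X),(350,130))],1))
for n,X in (("groove",(576.8,69.6,110)),("end",(579.5,42.1,110)),("legs end",(577.5,70,130)),("bore",(577.5,70,141)),("bridge",(577.5,70,155)),("tabtop",(577.5,70,186))): print(n,f(X))
```

```text
groove (np.float64(218.8), np.float64(449.0))
end (np.float64(127.6), np.float64(454.8))
legs end (np.float64(226.3), np.float64(401.6))
bore (np.float64(229.6), np.float64(373.9))
bridge (np.float64(234.0), np.float64(337.8))
tabtop (np.float64(244.1), np.float64(254.8))
```

Run:
```python
from h import *
S=dict(np.load("s7.npz")); g=cv2.cvtColor(S["color"],6)
for r in range(186,212): print(r,g[r,368:402])
```

```text
186 [ 99 101 101  99  99 101 104 104  90  70  72  58  62  61  59  58  64  74
  64  66  77  74  80  78  77 115 141 137 139 139 133 140 137 135]
187 [104 105 106 101  99 103 103 104 105 109  99  89  92  90  82  96 111  97
  65  65  78  80  80  76  85 115 142 137 138 134 138 137 137 139]
188 [104  99 101 103 101  99 104 103 102 102 101 100  98  99 100 128 142  72
  71  74  74  85  78  72  93 128 142 137 140 138 142 139 138 136]
189 [100 101  97  99  98  99  95 102  98  96 102 111 111 109 123 145 129  78
  77  73  75  80  92  96 114 138 140 138 136 135 138 138 137 139]
190 [110 110 104  92 103 113 110 106 114 108 122 144 142 139 141 139 127  77
  86  79  65  94 112 114 141 139 135 135 140 136 135 137 137 137]
191 [148 147 136 112 120 145 142 143 146 143 142 136 137 138 136 141 127  67
 110 107  69  82  78  90 133 137 133 133 137 134 134 134 136 140]
192 [144 145 143 142 142 143 144 141 138 138 141 138 141 137 139 137 132  91
  91  91  70  79  77 101 144 138 131 139 139 135 139 137 142 137]
193 [142 142 143 143 142 140 145 140 141 140 141 143 139 141 140 139 137 124
 118 109  60  74  73 1
[... 1917 characters left out ...]
89  69  77  79  82  80  83  79  81  91 104 101  95  96  98  74
  48  55  50  73  91  89  89  86  84  85  84  81  89  82  86  77]
208 [147 138 101  65  82  83  76  77  78  76  86  92  93  93  92  92  91  78
  69  73  58  73  83  76  80  69  76  72  75  81  78  74  77  73]
209 [140 135 110  64  84  82  69  71  71  78  83  82  75  82  76  80  83  93
 103  97  70  67  74  69  71  72  69  74  72  71  68  69  65  67]
210 [ 98  99  89  69  75  74  71  75  80  75  75  73  78  77  75  85  82  97
 104  97  82  74  81  80  85  88  86  88  88  96  92  66  45  44]
211 [102 103 100  91  81  85  87  89  91  92  87  90  92  96  94 104 104 103
  98  99  95 102 102 100 102 102  97 100 102 104  94  47  44  43]
```

Run:
```python
from h import *
S=dict(np.load("s7.npz")); crop(S["color"],372,180,36,36,16,"s7d.png")
```

```text
(no output)
```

View pics/s7d.png

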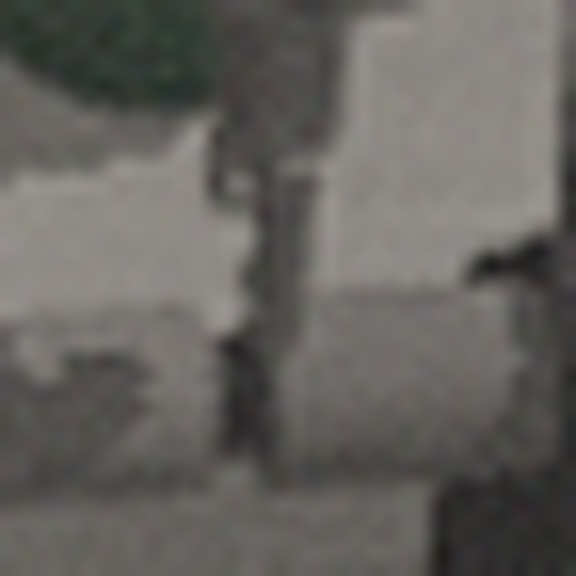

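The clip is over the groove. In the scene view the leg centre is at about column 389.3 and the groove at about 387.2, which puts the clip 1–2 mm too far +y; the wrist view suggests about 1 mm. I'll shift outward 1.2 mm and feel downward.

>>> {"name": "step_arm", "arguments": {
  "commands": [
    [[0, -0.0012, -0.005, 0, -1], [0, 0, -0.005, 0, -1], [0, 0, 0, 0, -1], [0, 0, 0, 0, -1]]
  ]
}}

```text
time: 6.95
ee_pos: [577.3, 69.6, 172.9]
eef_rot: [0.526, 0.473, 0.526, -0.473]
ft_force: [0.7, 0.3, -0.7]
width: 0.257
```

>>> {"name": "step_arm", "arguments": {
  "commands": [
    [[0, 0, -0.001, 0, -1], [0, 0, -0.001, 0, -1], [0, 0, 0, 0, -1]]
  ]
}}

```text
time: 7.25
ee_pos: [577.3, 69.7, 171.0]
eef_rot: [0.526, 0.473, 0.526, -0.473]
ft_force: [1.6, 0.6, -0.8]
width: 0.256
```

>>> {"name": "step_arm", "arguments": {
  "commands": [
    [[0, 0, -0.001, 0, -1], [0, 0, 0, 0, -1], [0, 0, 0, 0, -1]]
  ]
}}

```text
time: 7.55
ee_pos: [577.4, 69.6, 170.1]
eef_rot: [0.526, 0.473, 0.526, -0.473]
ft_force: [0.4, -0.9, -0.7]
width: 0.255
```

>>> {"name": "step_arm", "arguments": {
  "commands": [
    [[0, 0, -0.001, 0, -1], [0, 0, 0, 0, -1], [0, 0, 0, 0, -1]]
  ]
}}

```text
time: 7.85
ee_pos: [577.4, 69.6, 169.0]
eef_rot: [0.526, 0.473, 0.526, -0.473]
ft_force: [-0.0, -0.0, -0.7]
width: 0.255
```

>>> {"name": "step_arm", "arguments": {
  "commands": [
    [[0, 0, -0.001, 0, -1], [0, 0, 0, 0, -1], [0, 0, 0, 0, -1]]
  ]
}}

```text
time: 8.15
ee_pos: [577.4, 69.6, 168.1]
eef_rot: [0.526, 0.473, 0.526, -0.473]
ft_force: [-0.6, -0.7, -1.5]
width: 0.256
```

No contact yet at 168.1, where the plain pin would have stopped it at about 169.5. Continuing in small steps.

>>> {"name": "step_arm", "arguments": {
  "commands": [
    [[0, 0, -0.001, 0, -1], [0, 0, 0, 0, -1], [0, 0, 0, 0, -1]]
  ]
}}

```text
time: 8.45
ee_pos: [577.4, 69.6, 167.0]
eef_rot: [0.526, 0.473, 0.526, -0.473]
ft_force: [-0.3, -0.6, -0.6]
width: 0.254
```

>>> {"name": "step_arm", "arguments": {
  "commands": [
    [[0, 0, -0.001, 0, -1], [0, 0, 0, 0, -1], [0, 0, 0, 0, -1]]
  ]
}}

```text
time: 8.75
ee_pos: [577.4, 69.6, 166.1]
eef_rot: [0.526, 0.473, 0.526, -0.473]
ft_force: [0.1, 0.7, 0.2]
width: 0.256
```

>>> {"name": "step_arm", "arguments": {
  "commands": [
    [[0, 0, -0.0005, 0, -1], [0, 0, 0, 0, -1], [0, 0, 0, 0, -1]]
  ]
}}

```text
time: 9.05
ee_pos: [577.4, 69.6, 165.6]
eef_rot: [0.526, 0.473, 0.526, -0.473]
ft_force: [-0.9, 0.2, 0.1]
width: 0.25
```

>>> {"name": "step_arm", "arguments": {
  "commands": [
    [[0, 0, -0.0005, 0, -1], [0, 0, 0, 0, -1], [0, 0, 0, 0, -1]]
  ]
}}

```text
time: 9.35
ee_pos: [577.4, 69.6, 165.1]
eef_rot: [0.526, 0.473, 0.526, -0.473]
ft_force: [-0.3, -0.0, -1.1]
width: 0.254
```

>>> {"name": "step_arm", "arguments": {
  "commands": [
    [[0, 0, -0.0005, 0, -1], [0, 0, 0, 0, -1], [0, 0, 0, 0, -1]]
  ]
}}

```text
time: 9.65
ee_pos: [577.5, 69.6, 164.8]
eef_rot: [0.526, 0.473, 0.526, -0.473]
ft_force: [-0.4, 0.3, 2.0]
width: 0.254
```

Run:
```python
from h import *
d=grab("wrist","w8.png"); s=env.sense(); print(s["time"],s["ee_pos"].round(1),s["ft_force"].round(1),s["width"]*85)
crop(d["color"],250,160,140,110,5,"w8c.png")
d=grab("scene"); crop(d["color"],362,170,50,50,12,"s8c.png")
```

```text
9.7 [577.5  69.6 164.8] [-0.8  0.5  0.8] 21.362944201100944
```

View pics/w8c.png

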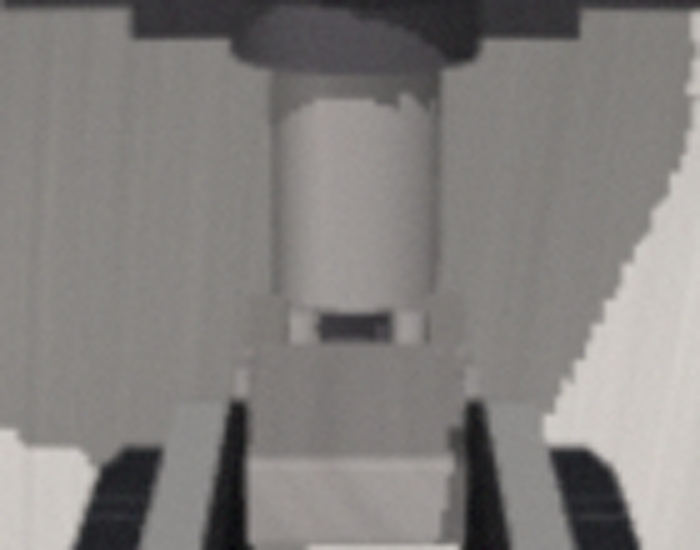

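View pics/s8c.png

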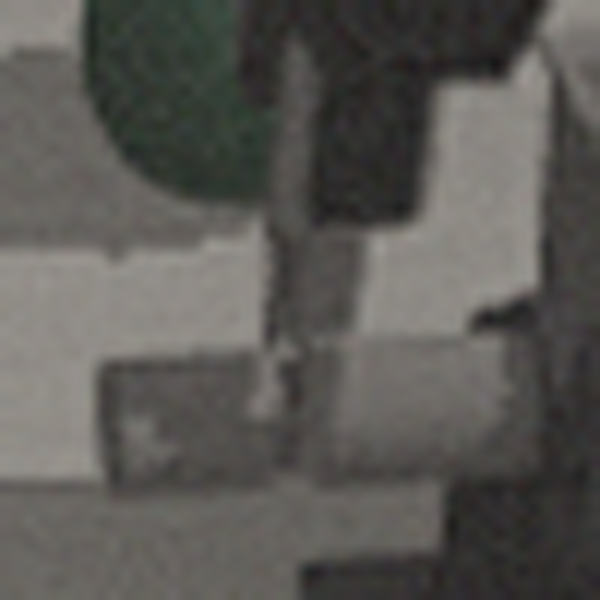

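The wrist view shows the dark core between the lips (crop (355,325)) and the pin shoulder behind the plate. Contact began at TCP z 164.8, against 164.5 predicted for lips on the core, so the clip is in the groove. Pressing gently now.

>>> {"name": "step_arm", "arguments": {
  "commands": [
    [[0, 0, -0.0007, 0, -1], [0, 0, 0, 0, -1], [0, 0, 0, 0, -1]]
  ],
  "force": 70
}}

```text
time: 10.05
ee_pos: [577.8, 69.6, 164.6]
eef_rot: [0.526, 0.473, 0.526, -0.472]
ft_force: [-1.4, -0.0, 5.0]
width: 0.233
```

>>> {"name": "step_arm", "arguments": {
  "commands": [
    [[0, 0, -0.0007, 0, -1], [0, 0, 0, 0, -1]]
  ]
}}

```text
time: 10.25
ee_pos: [578.0, 69.5, 164.4]
eef_rot: [0.526, 0.473, 0.526, -0.472]
ft_force: [-2.0, 0.2, 6.8]
width: 0.236
```

>>> {"name": "step_arm", "arguments": {
  "commands": [
    [[0, 0, -0.0007, 0, -1], [0, 0, 0, 0, -1]]
  ]
}}

```text
time: 10.45
ee_pos: [578.2, 69.5, 164.3]
eef_rot: [0.527, 0.473, 0.525, -0.472]
ft_force: [-3.2, 0.8, 10.5]
width: 0.235
```

>>> {"name": "step_arm", "arguments": {
  "commands": [
    [[-0.0006, 0, -0.0005, 0, -1], [0, 0, 0, 0, -1]]
  ]
}}

```text
time: 10.65
ee_pos: [578.1, 69.5, 164.2]
eef_rot: [0.527, 0.473, 0.525, -0.472]
ft_force: [-2.0, 0.1, 11.4]
width: 0.234
```

>>> {"name": "step_arm", "arguments": {
  "commands": [
    [[-0.0004, 0, -0.0005, 0, -1], [0, 0, 0, 0, -1]]
  ]
}}

```text
time: 10.85
ee_pos: [577.9, 69.5, 164.0]
eef_rot: [0.527, 0.473, 0.525, -0.472]
ft_force: [-2.0, -0.4, 12.2]
width: 0.234
```

>>> {"name": "step_arm", "arguments": {
  "commands": [
    [[-0.0002, 0, -0.0005, 0, -1], [0, 0, 0, 0, -1]]
  ]
}}

```text
time: 11.05
ee_pos: [578.0, 69.4, 163.9]
eef_rot: [0.527, 0.474, 0.525, -0.472]
ft_force: [-0.8, 0.4, 12.9]
width: 0.232
```

>>> {"name": "step_arm", "arguments": {
  "commands": [
    [[-0.0002, 0, -0.0006, 0, -1], [0, 0, 0, 0, -1]]
  ]
}}

```text
time: 11.25
ee_pos: [578.1, 69.4, 163.8]
eef_rot: [0.528, 0.474, 0.524, -0.471]
ft_force: [-1.9, 0.3, 14.5]
width: 0.235
```

>>> {"name": "step_arm", "arguments": {
  "commands": [
    [[-0.0002, 0, -0.0006, 0, -1], [0, 0, 0, 0, -1]]
  ]
}}

```text
time: 11.45
ee_pos: [578.1, 69.3, 163.7]
eef_rot: [0.528, 0.474, 0.524, -0.471]
ft_force: [-2.6, -0.3, 16.6]
width: 0.236
```

>>> {"name": "step_arm", "arguments": {
  "commands": [
    [[-0.0002, 0, -0.0006, 0, -1], [0, 0, 0, 0, -1]]
  ]
}}

```text
time: 11.65
ee_pos: [578.2, 69.3, 163.6]
eef_rot: [0.528, 0.474, 0.524, -0.471]
ft_force: [-3.0, 0.5, 18.4]
width: 0.234
```

18 N without a snap yet. I'll look before pressing further.

Run:
```python
from h import *
from scipy.spatial.transform import Rotation as Ro
d=grab("wrist","w9.png"); s=env.sense(); print(s["time"],s["ee_pos"].round(1),s["ft_force"].round(1),s["moment"].round(2),s["width"]*85)
print(Ro.from_quat(s["eef_rot"],scalar_first=True).as_matrix().round(4))
crop(d["color"],280,200,80,80,9,"w9c.png")
```

```text
11.7 [578.2  69.3 163.6] [-3.4  0.5 18.8] [-0.07  0.7  -0.07] 19.4934905951212
[[ 6.900e-03  9.943e-01  1.066e-01]
 [-9.000e-04  1.067e-01 -9.943e-01]
 [-1.000e+00  6.800e-03  1.600e-03]]
```

View pics/w9c.png

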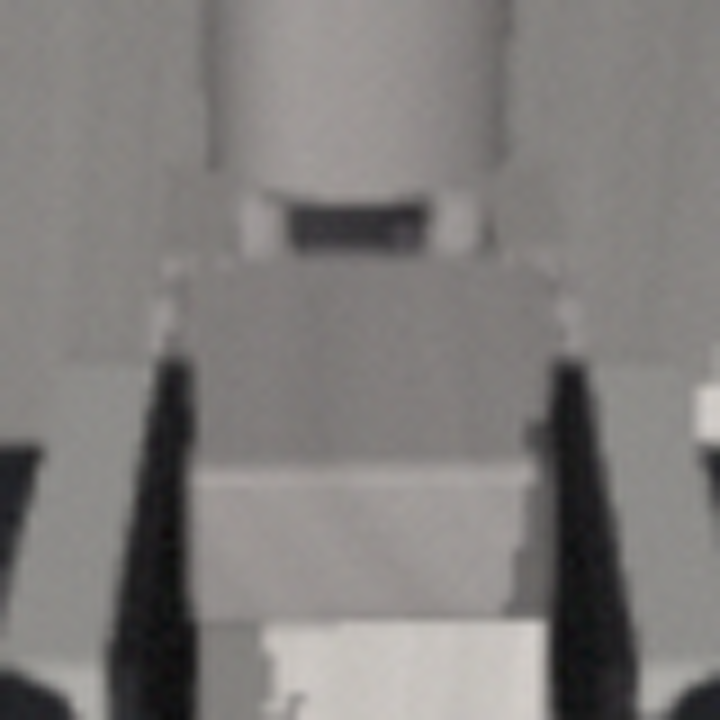

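Under load the arm has bent about 0.8 mm towards +x (pin centre at crop column 360, clip at about 368), so one lip carries more. Correcting x by -0.8 mm.

>>> {"name": "step_arm", "arguments": {
  "commands": [
    [[-0.0008, 0, 0, 0, -1], [0, 0, 0, 0, -1]]
  ]
}}

```text
time: 11.9
ee_pos: [577.8, 69.4, 163.7]
eef_rot: [0.528, 0.474, 0.524, -0.471]
ft_force: [-1.5, -0.2, 18.1]
width: 0.236
```

>>> {"name": "step_arm", "arguments": {
  "commands": [
    [[-0.0006, 0, 0, 0, -1], [0, 0, 0, 0, -1]]
  ]
}}

```text
time: 12.1
ee_pos: [577.4, 69.3, 163.7]
eef_rot: [0.528, 0.474, 0.524, -0.471]
ft_force: [-1.0, -0.4, 16.7]
width: 0.236
```

>>> {"name": "step_arm", "arguments": {
  "commands": [
    [[-0.0005, 0, -0.0005, 0, -1], [0, 0, 0, 0, -1]]
  ]
}}

```text
time: 12.3
ee_pos: [577.2, 69.3, 163.4]
eef_rot: [0.529, 0.475, 0.523, -0.471]
ft_force: [-0.6, 0.3, 16.7]
width: 0.237
```

>>> {"name": "step_arm", "arguments": {
  "commands": [
    [[-0.0003, 0, -0.0005, 0, -1], [0, 0, 0, 0, -1]]
  ]
}}

```text
time: 12.5
ee_pos: [577.1, 69.3, 163.0]
eef_rot: [0.529, 0.475, 0.523, -0.471]
ft_force: [-0.0, -0.5, 17.2]
width: 0.236
```

>>> {"name": "step_arm", "arguments": {
  "commands": [
    [[-0.0003, 0, -0.0005, 0, -1], [0, 0, 0, 0, -1]]
  ]
}}

```text
time: 12.7
ee_pos: [576.8, 69.3, 162.3]
eef_rot: [0.529, 0.475, 0.523, -0.471]
ft_force: [-0.4, 0.6, 15.2]
width: 0.232
```

Now it moves with falling force: the legs are spreading. Continuing.

>>> {"name": "step_arm", "arguments": {
  "commands": [
    [[-0.0001, 0, -0.0005, 0, -1], [0, 0, 0, 0, -1]]
  ]
}}

```text
time: 12.9
ee_pos: [576.7, 69.3, 161.7]
eef_rot: [0.529, 0.475, 0.523, -0.47]
ft_force: [0.1, 0.4, 15.3]
width: 0.232
```

>>> {"name": "step_arm", "arguments": {
  "commands": [
    [[0, 0, -0.0005, 0, -1], [0, 0, 0, 0, -1]]
  ]
}}

```text
time: 13.1
ee_pos: [576.5, 69.4, 160.6]
eef_rot: [0.528, 0.475, 0.523, -0.471]
ft_force: [0.8, -0.1, 13.5]
width: 0.237
```

>>> {"name": "step_arm", "arguments": {
  "commands": [
    [[0, 0, -0.0005, 0, -1], [0, 0, 0, 0, -1]]
  ]
}}

```text
time: 13.3
ee_pos: [576.0, 69.5, 159.0]
eef_rot: [0.528, 0.475, 0.524, -0.471]
ft_force: [2.9, 0.0, 7.9]
width: 0.236
```

>>> {"name": "step_arm", "arguments": {
  "commands": [
    [[0.001, 0, -0.0005, 0, -1], [0.0005, 0, 0, 0, -1], [0, 0, 0, 0, -1]]
  ]
}}

```text
time: 13.6
ee_pos: [575.5, 69.7, 155.6]
eef_rot: [0.527, 0.473, 0.525, -0.472]
ft_force: [5.4, 0.5, -2.9]
width: 0.237
```

>>> {"name": "step_arm", "arguments": {
  "commands": [
    [[0.001, 0, -0.0008, 0, -1], [0.0005, 0, 0, 0, -1], [0, 0, 0, 0, -1]]
  ]
}}

```text
time: 13.9
ee_pos: [575.7, 69.7, 153.4]
eef_rot: [0.526, 0.473, 0.526, -0.473]
ft_force: [5.1, 0.0, -6.1]
width: 0.234
```

It snapped: the clip now pulls the tool down with 6 N. Relieving x and following down.

>>> {"name": "step_arm", "arguments": {
  "commands": [
    [[0.0008, 0, -0.0008, 0, -1], [0.0006, 0, 0, 0, -1], [0, 0, 0, 0, -1]]
  ]
}}

```text
time: 14.2
ee_pos: [576.6, 69.7, 153.0]
eef_rot: [0.525, 0.472, 0.527, -0.473]
ft_force: [3.6, -0.2, -6.2]
width: 0.239
```

>>> {"name": "step_arm", "arguments": {
  "commands": [
    [[0.0004, 0, -0.0008, 0, -1], [0, 0, 0, 0, -1], [0, 0, 0, 0, -1]]
  ]
}}

```text
time: 14.5
ee_pos: [577.2, 69.7, 152.9]
eef_rot: [0.526, 0.472, 0.526, -0.473]
ft_force: [1.1, -0.3, -4.4]
width: 0.236
```

>>> {"name": "step_arm", "arguments": {
  "commands": [
    [[0, 0, -0.0008, 0, -1], [0, 0, 0, 0, -1], [0, 0, 0, 0, -1]]
  ]
}}

```text
time: 14.8
ee_pos: [577.5, 69.6, 152.7]
eef_rot: [0.526, 0.472, 0.526, -0.473]
ft_force: [-1.4, -0.2, -1.0]
width: 0.234
```

>>> {"name": "step_arm", "arguments": {
  "commands": [
    [[-0.0003, 0, -0.001, 0, -1], [0, 0, 0, 0, -1], [0, 0, 0, 0, -1]]
  ]
}}

```text
time: 15.1
ee_pos: [577.7, 69.6, 152.4]
eef_rot: [0.526, 0.473, 0.526, -0.473]
ft_force: [-3.6, 0.4, 5.7]
width: 0.24
```

>>> {"name": "step_arm", "arguments": {
  "commands": [
    [[-0.0003, 0, -0.001, 0, -1], [0, 0, 0, 0, -1], [0, 0, 0, 0, -1]]
  ]
}}

```text
time: 15.4
ee_pos: [577.9, 69.5, 152.3]
eef_rot: [0.527, 0.473, 0.525, -0.472]
ft_force: [-3.9, 0.3, 10.2]
width: 0.229
```

Run:
```python
from h import *
d=grab("wrist","w10.png"); s=env.sense(); print(s["time"],s["ee_pos"].round(1),s["ft_force"].round(1))
a=cv2.resize(d["color"][190:280,260:380],None,fx=6,fy=6,interpolation=2)
cv2.imwrite("pics/w10c.png",a)
d=grab("scene"); crop(d["color"],362,160,50,60,9,"s10c.png")
```

```text
15.45 [577.9  69.5 152.3] [-3.6 -0.2  8.8]
```

View pics/w10c.png

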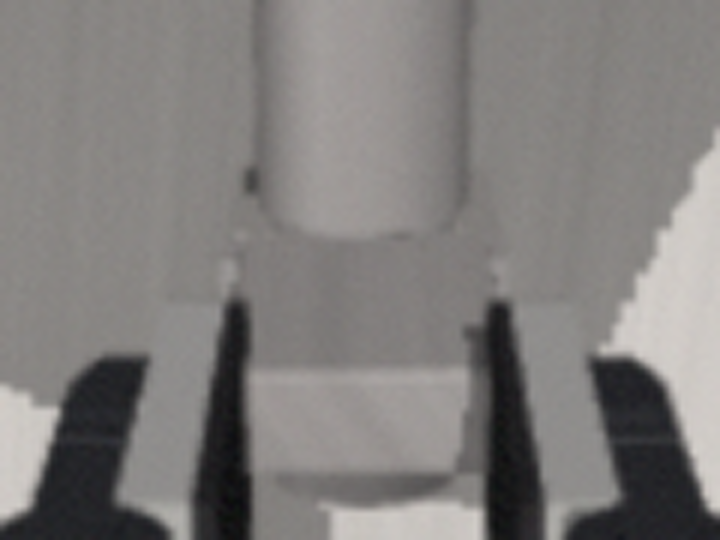

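View pics/s10c.png

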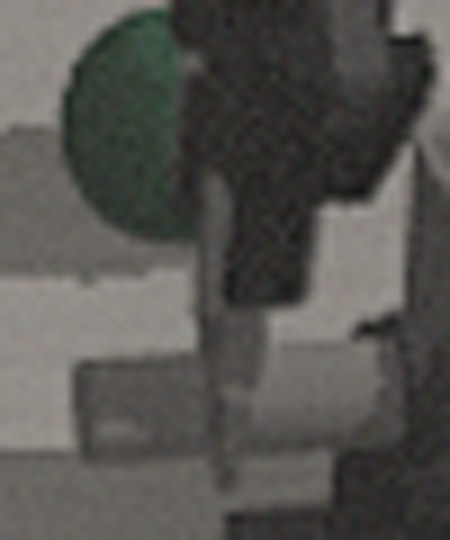

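The legs now show below the pin (scene crop (228,480)), and it bottomed firmly at TCP z 152.3, against 152.5 predicted for home. Unloading, opening and withdrawing.

>>> {"name": "step_arm", "arguments": {
  "commands": [
    [[0, 0, 0.002, 0, -1], [0, 0, 0, 0, -1], [0, 0, 0, 0, -0.3], [0, 0, 0, 0, 0.1], [0, 0, 0, 0, 0.1], [0, 0, 0, 0, 0.1], [0, 0, 0, 0, 0.1]]
  ]
}}

```text
time: 16.2
ee_pos: [577.3, 69.6, 152.5]
eef_rot: [0.526, 0.473, 0.526, -0.473]
ft_force: [-0.0, 0.1, -0.2]
width: 0.549
```

>>> {"name": "step_arm", "arguments": {
  "commands": [
    [[0, 0, 0.005, 0, 0.1], [0, 0, 0.02, 0, 0.1], [0, 0, 0.03, 0, 0.1], [0, 0, 0.04, 0, 0.1], [0, 0, 0, 0, 0.1], [0, 0, 0, 0, 0.1]]
  ]
}}

```text
time: 16.8
ee_pos: [578.0, 69.6, 249.1]
eef_rot: [0.527, 0.473, 0.525, -0.472]
ft_force: [-0.4, 0.6, -1.2]
width: 0.549
```

Run:
```python
from h import *
d=grab("wrist","w11.png"); s=env.sense(); print(s["time"],s["ee_pos"].round(1),s["ft_force"].round(1),s["width"]*85)
S=grab("scene","s11.png");T=grab("top","t11.png"); crop(S["color"],350,150,110,90,7,"s11c.png")
for n,D in(("w11",d),("s11",S),("t11",T)): np.savez(n+".npz",**D)
crop(d["color"],250,130,140,110,5,"w11c.png")
```

```text
16.85 [577.1  69.6 247.3] [-1.  -0.4 -0.1] 46.52799618958123
```

View pics/s11c.png

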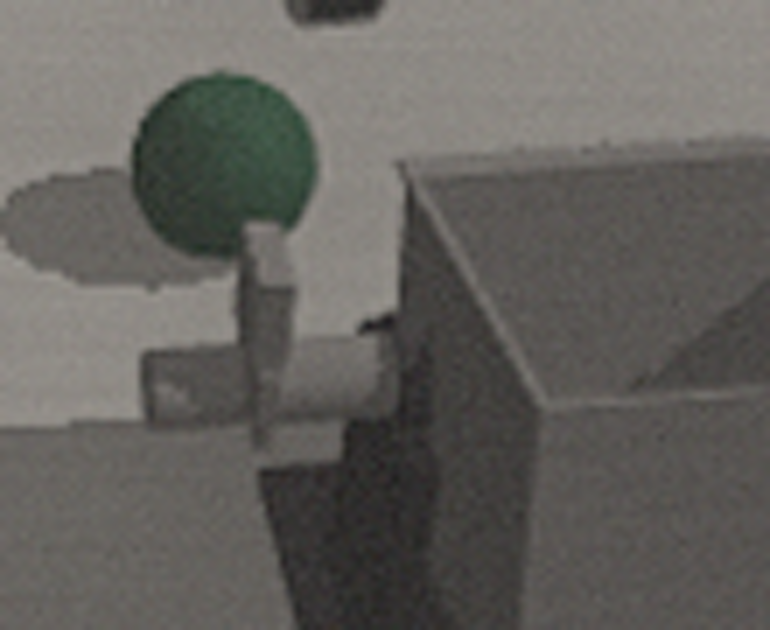

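View pics/w11c.png

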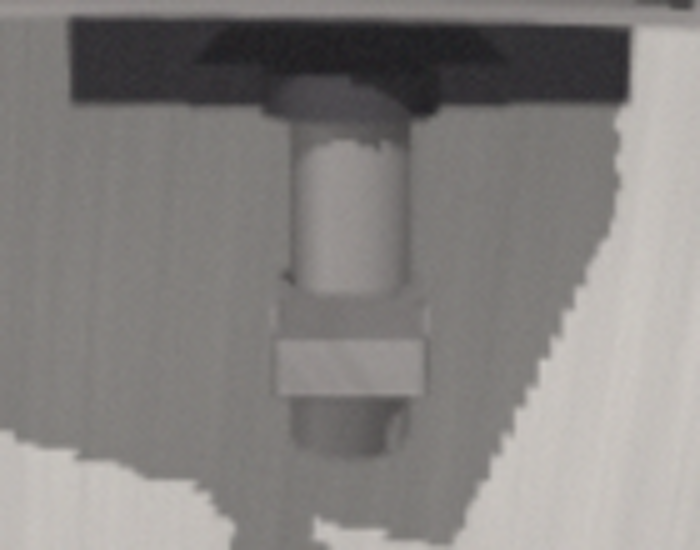

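View pics/t11.png

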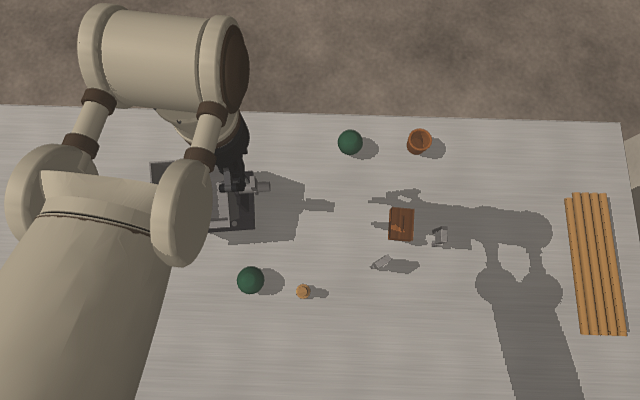

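The clip stands alone and upright on the pin. In the top view the balls (350,142) and (250,280), the cup (420,140) and the plug (304,291) are unmoved. One last check: the tab top's height from two views, which should be 155 when home.

Run:
```python
from h import *
W=dict(np.load("w11.npz"));S=dict(np.load("s11.npz"))
w=lambda x,y:(250+x/5-.4,130+y/5-.4); c=lambda x,y:(350+x/7-.43,150+y/7-.43)
# near(+x) edge of tab top: scene (249,289)-(293,289); far edge (246,223)-(283,225); wrist +x edge (424,340)-(424,396), -x edge (278,340)-(277,396)
for p,q in (((424,396),(249,289)),((424,340),(295,289)),((277,396),(246,223)),((278,340),(284,225))):
    X,r=tri([ray(W,"wrist",*w(*p)),ray(S,"scene",*c(*q))]);print(X.round(1),np.round(r,1))
env.hand_in(); print(env.sense()["time"])
```

```text
[588.7  64.4 152.7] [1.2 1.2]
[587.9  74.8 152.7] [0.1 0.1]
[565.7  64.1 155.2] [0.2 0.2]
[565.1  73.4 154.2] [0.6 0.6]
the job is handed in; nothing more can be done
the job is handed in; nothing more can be done
```

I took the smallest clip, the one standing in the rack, and pressed it into the pin's groove. It snapped home, I let go and backed off, and I handed the job in. The clock read 16.85 s at my last reading before the final pictures and hand-in.

- **Finding the groove:** I located it by eye with two wrist-camera views, at about (577, 69.6) mm. Feel confirmed it: the lips first touched at tool height 164.8 mm, where the core was expected (164.5), and not at about 169.5, where the plain pin would have stopped them.
- **Pressing:** The force reached about 18.8 N at the wrist, above the 8–15 N given but well under 40 N. The arm had bent sideways under load, so one lip was carrying more. After I corrected x, the legs spread and the clip snapped under.
- **Last checks:**
  - The clip bottomed firmly at tool height 152.3 mm, against 152.5 expected.
  - Its tab top measured 153–155 mm high, against 155 expected. The four corners disagree by 2.5 mm, which is close to the camera accuracy.
  - The tab's centre was at about (576.9, 69.2) mm. That is on the pin's axis, square to it, and over the groove.
  - The balls, cup and plug were at the same pixels as at the start, and nothing touched the robot.

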